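Refit the selector knob of a desk speaker and hold it pressed

TASK

The selector knob has been pulled off the wireless desk speaker for cleaning. Put it back on its shaft, with the flat in the knob's bore matched to the flat of the shaft and pushed all the way on, turn it until its pointer line stands at the long bar on the speaker, and press it right in to start pairing. Finish while still holding it pressed in: do not let go, and leave the other things on the desk where they are.

Things in the scene. Friction and masses are not known exactly. Their poses are not given: they have to be found in the camera images.
- knob: loose fluted aluminium knob, 40 mm across, 30 mm high, about 60 g, right way up. Origin: centre of its underside, z up. A dark pointer line on the top runs from near the middle to the rim and down the side, towards its -x. Blind D bore from below: 14 mm deep, 15 mm across, its flat 2.5 mm from the axis on the pointer line's side (-x). On the shaft it has up to 0.2 rad of turning play each way
- shaft_tip (a point): centre of the tip of the speaker's bare brass selector shaft, z up. D-shaft, 14 mm diameter, one flat 2.2 mm from the axis that faces the point's -x; its end is chamfered; it stands 20 mm above the top panel. With the knob fully on, the tip meets the end of the bore, 14 mm above the knob's underside, which is then 6 mm above the panel (2 mm when pushed in). Sprung: see selector_push
- selector_turn (a joint): turn of the shaft about its upright axis (rad; the knob's pointer, not this, must be at the bar), 0 when its flat faces the long bar (speaker's -x), positive counter-clockwise from above, stops at +-1.6; it stays where it is left (0.025 N m of friction). It starts 0.5 to 1.1 counter-clockwise of the bar
- selector_push (a joint): how far the sprung shaft is pushed down (m): 0 at rest, 0.004 right in (hard stop). It takes 4 N to start moving and 10 N at the stop, and comes up again when let go.
- speaker: flat wireless desk speaker, fixed, 200 (x) x 220 (y) x 48 mm high, black top panel in an aluminium shell; origin: centre of its underside; -x is its front. The selector shaft stands at x = -45 mm, y = 0 on it; the round cloth loudspeaker is behind the shaft. Short ticks ring the shaft every 30 degrees; nothing within 60 mm of the shaft rises more than 4 mm above the panel
- mark (a point): middle of the long bar printed on the speaker's top panel, 32 mm in front (speaker's -x) of the shaft's axis: where the knob's pointer line must stand at the end
- eraser: bystander: eraser in a card sleeve, 20 x 44 x 12 mm, origin at the centre of its underside
- sticky_notes: bystander: block of sticky notes, 75 x 75 x 20 mm, origin at the centre of its underside
- stapler: bystander: black stapler, 36 x 153 x 56 mm, origin at the centre of its underside
Things that resemble listed ones, but are neither listed nor needed, are in the scene too. What is shaped like the knob but brown, red or turquoise is not meant.

How it is judged (in metres and radians):
On the way:
1. the knob is on the shaft with the flats engaged (z of knob in the frame of shaft_tip below -0.007 m and horizontal distance between knob and shaft_tip below 0.003 m and angle between knob's own z axis and vertical below 0.1 rad), for 0.1 s.
At the end, for the whole second after the job is handed in: the gripper holds the knob on the shaft within 1.5 mm of the end of its bore, centred to 3 mm, upright to 0.1 rad, pointer line within 0.25 rad of the long bar (half a scale step), shaft within 0.4 rad, and the shaft pushed in over 3 of its 4 mm, still, through the last second (z of knob in the frame of shaft_tip below -0.0125 m and horizontal distance between knob and shaft_tip below 0.003 m and angle between knob's own z axis and vertical below 0.1 rad and angle between the x axis of knob and the x axis of speaker, either way round below 0.25 rad and value of joint selector_turn between -0.4 and 0.4 rad and value of joint selector_push above 0.003 m and contact force between knob and the fingers above 1 N and linear speed of knob below 0.02 m/s); the arm keeps its last pose, push and grip.
It fails at once if another thing on the desk is pushed more than 30 mm from its place (distance of any of eraser, sticky_notes, stapler from where it was at the start of the episode above 0.03 m).
It also fails if it takes over 42 s, if anything falls off the work surface, if the arm or the gripper's body presses on something with over 40 N, if the wrist force passes 120 N, or if a joint passes its speed limit or range.

ROBOT

A 6-joint arm with a two-finger parallel gripper is mounted at the origin on a cart in front of the work surface, level with it; the furniture and walls round the work are solid. World frame = base frame: x ahead of the robot, y to its left, z up, the work surface at z = 0. Lengths are in mm, angles in rad, forces in N, time in s.
With the tool pointing down it reaches from about 275 to 750 mm from the base axis. Payload 10.2 kg.
Tool frame: the origin (TCP) lies at the very end of the fingers, on their centre line; the grasp point (between the pads) lies 19 mm behind it; z points along the fingers, y is the line along which they close (so a half turn about z gives the same grasp; the last joint's range is limited). The gripper opens to 85 mm and grips with 20 to 120 N. Pads are 22 mm wide; open, the fingers measure 114 mm over their backs; the gripper's body (76 mm by 85 mm) begins 54 mm behind the grasp point. The pads swing forward as they close: fully open they stand 13 mm farther back than shut.
Start: joints at [-1.365, 0.313, 1.498, -0, 1.331, -0.223], TCP at [218.273, -477.481, 231.294] pointing down, gripper open.
Joint ranges: [-2.94, 2.94], [-0.97, 2.17], [0.19, 2.56], [-1.23, 4.37], [0.02, 3.11], [-2.88, 2.88]. Speed limits (rad/s): [2.39, 2.39, 3.01, 3.14, 3.14, 3.14].

INTERFACE

Orientations are given as a unit quaternion [w, x, y, z].
In Python, from rig import * gives the robot as it stands. The module is installed in compiled form; this text tells all that it offers.
- The arm moves only by the shell command python3 -m crank 'ROWS' [FORCE]. ROWS is JSON, a list that holds one entry, the list of rows, each a list of 7 numbers: the shift along the tool's x, y, z in units of 25 mm (1.0 is 25 mm), then the turn, a rotation vector about the tool's x, y, z in units of 8 degrees (1.0 is 8 degrees), then the finger opening in mm, from 0 to 85.4. A call has exactly 8 rows; each row shifts and turns the commanded pose from where the row before left it, along the tool's axes as they then stand; what a row does not reach is not made up. A row lasts 1/10 s, in which the tool goes at most 50 mm and 8.59 degrees, less where a joint would pass 70% of its speed; a pose out of reach is approached as far as the arm can. A call is refused whole if a number of a shift passes 1 or a number of a turn 1, either way. A call with a gripper value outside its range is refused whole. The fingers move at their own pace and stop on an object; FORCE is the grip in N (left out, the last holds). Time passes only in rows, so rows that do not move let the fingers close, or fill a call up. It gives the time, the measured TCP pose, the force, the opening and the grip force at its end, in the units of the state.
- sense(): the state, without advancing time (a new reading comes with each control period).
- capture(name): name is "scene" or "top" or "wrist"; returns the picture (384x512x3 uint8, blue, green, red); there is no depth.
- camera_model(name): a dict with "fx", "fy", "cx", "cy" (pixels), "world_from_camera" (4x4, takes a point from camera to world coordinates); the wrist camera has in their place "T_tool_cam" (4x4, takes a point from camera to tool coordinates, whose origin is the TCP and whose axes are the flange's). Camera axes: x right, y up, looking along -z (the intrinsics and any distortion apply to the point x, -y, -z); pixel columns grow to the right and rows downward; lengths in mm; the calibration is good to about 2 mm. A picture is of the moment at which its call begins: read the wrist's pose just before it. camera_model takes no time and is no camera call.
- finish_job(): hands the job in; it is judged then, once.
The state is a dict: "time_s": time; "joints": joint angles; "dq": joint speeds; "tau": joint torques, N m; "eef_pos": TCP position; "ee_rot": TCP orientation; "force": force on the tool from outside, world axes, zero at the start; "wrist_torque": the same for the moment, N m; "grip_width": opening from 0.0 (shut) to 1.0 (fully open); "grip_force": force on a finger pad.
Only numpy, scipy, OpenCV 4.12 (cv2) and the standard library are available. Lean on these libraries where they do the work, as an engineer would, in place of code of your own. Each camera call takes 0.05 s, during which the arm holds its last target. There are 200 camera calls.

## Working session

There is one attempt and no reset: what is moved stays moved. The work goes in short steps, Python scripts to look and compute and a shell command to move; the robot and the scene stay as the last step left them, time stands still between calls to the robot, and variables do not carry over. Pictures are saved under pics/ and viewed, at most 10 in all, crops included, and the job is handed in when it is done.

```bash
mkdir -p pics; python3 - <<'E'
from rig import *
import cv2,numpy as np
s=sense();print(s['time_s'],s['eef_pos'],s['ee_rot'],s['grip_width'])
a=capture('scene');b=capture('top')
cv2.imwrite('pics/scene.png',a);cv2.imwrite('pics/top.png',b)
for n in('scene','top','wrist'):
    m=camera_model(n);print(n,{k:(np.round(v,3).tolist() if hasattr(v,'__len__') else v) for k,v in m.items()})
print(sense()['time_s'])
E
```

```text
0.0 [ 218.221205   -477.19538788  230.73760647] [-6.66075731e-04  9.77105829e-01  2.12752805e-01  5.96232206e-06] 1.0041716849378677
scene {'fx': 496.90721765593185, 'fy': 496.90721765593185, 'cx': 259.3759522181285, 'cy': 185.69393640799427, 'world_from_camera': [[0.422, 0.412, -0.808, -488.842], [-0.907, 0.198, -0.373, -464.034], [0.006, 0.89, 0.457, 684.175], [0.0, 0.0, 0.0, 1.0]]}
top {'fx': 390.71826748229455, 'fy': 390.71826748229455, 'cx': 255.27041057163768, 'cy': 189.0527297929975, 'world_from_camera': [[-0.011, 0.994, -0.104, 442.795], [-1.0, -0.01, 0.005, 38.317], [0.004, 0.104, 0.995, 1076.282], [0.0, 0.0, 0.0, 1.0]]}
wrist {'fx': 331.73421153826376, 'fy': 331.73421153826376, 'cx': 255.951257758953, 'cy': 198.64772706002123, 'T_tool_cam': [[-0.0, 0.951, 0.309, 79.057], [1.0, 0.0, 0.001, 0.34], [0.0, 0.309, -0.951, -142.845], [0.0, 0.0, 0.0, 1.0]]}
0.1
```

View pics/top.png

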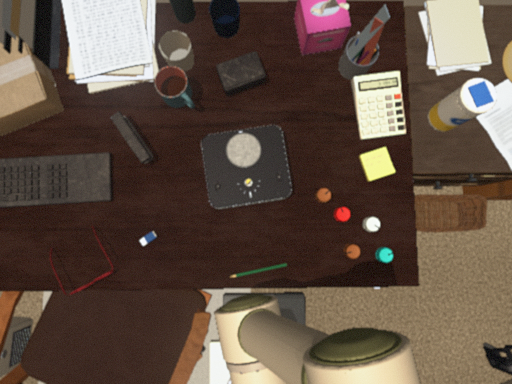

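View pics/scene.png

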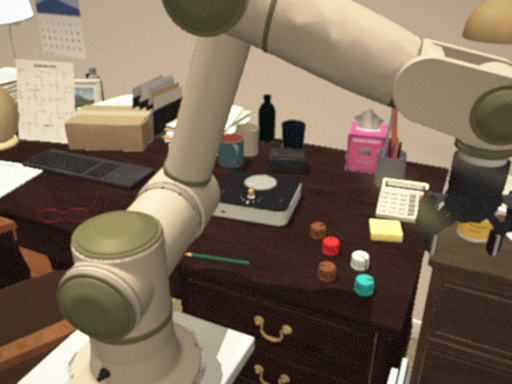

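Top view: the speaker is at about (247,165) and its shaft near (249,183). The knob-shaped candidates are brown (324,195), red (343,214), silver-white (372,224), brown (353,251) and turquoise (385,255). Only the one at (372,224) fits aluminium. I'll confirm this in a crop.

```bash
cat > h.py <<'E'
from rig import *
import cv2,numpy as np
from scipy.spatial.transform import Rotation as R
def T_tool(s):
    T=np.eye(4);q=np.array(s['ee_rot']);T[:3,:3]=R.from_quat(q[[1,2,3,0]]).as_matrix();T[:3,3]=s['eef_pos'];return T
def ray(name,uv,s=None):
    m=camera_model(name)
    T=T_tool(s)@np.array(m['T_tool_cam']) if name=='wrist' else np.array(m['world_from_camera'])
    K=np.array([[m['fx'],0,m['cx']],[0,m['fy'],m['cy']],[0,0,1]])
    d=(np.asarray(uv,float)-[m['cx'],m['cy']])/[m['fx'],m['fy']]
    return T[:3,3],T[:3,:3]@np.array([d[0],-d[1],-1.])
def onz(name,uv,z,s=None):
    o,d=ray(name,uv,s);return o+d*(z-o[2])/d[2]
def proj(name,p,s=None):
    m=camera_model(name)
    T=T_tool(s)@np.array(m['T_tool_cam']) if name=='wrist' else np.array(m['world_from_camera'])
    c=np.linalg.inv(T)@np.append(p,1.);return np.array([m['cx']+m['fx']*c[0]/-c[2],m['cy']-m['fy']*c[1]/-c[2]])
E
python3 - <<'E'
from h import *
b=cv2.imread('pics/top.png');a=cv2.imread('pics/scene.png')
c1=cv2.resize(b[205:245,352:392],(400,400),interpolation=cv2.INTER_CUBIC)
c2=cv2.resize(b[160:210,224:274],(400,400),interpolation=cv2.INTER_CUBIC)
cv2.imwrite('pics/crop.png',np.hstack([c1,c2]))
print(onz('top',(372,224),30),onz('scene',(360,256),30),onz('top',(249,183),68),onz('scene',(251,190),68))
for uv in((343,214),(324,195),(353,251),(385,255)):print(onz('top',uv,30))
print(camera_model('top').keys(), camera_model('wrist').keys())
t=b[212:236,360:384].astype(int);m=(t.min(2)>120).astype(np.uint8);print(cv2.moments(m,True)['m00'],[cv2.moments(m,True)[k]/m.sum()for k in('m10','m01')])
E
```

```text
[ 455.32386418 -277.62423888   30.        ] [ 450.70031544 -282.64832837   30.        ] [564.42820068  49.39136482  68.        ] [568.46091933  48.40222696  68.        ]
[ 482.82026028 -201.02854143   30.        ]
[ 534.40273598 -151.62637532   30.        ]
[ 384.59550608 -224.19992948   30.        ]
[ 373.17870804 -308.65975272   30.        ]
dict_keys(['fx', 'fy', 'cx', 'cy', 'world_from_camera']) dict_keys(['fx', 'fy', 'cx', 'cy', 'T_tool_cam'])
185.0 [np.float64(12.178378378378378), np.float64(11.87027027027027)]
```

View pics/crop.png

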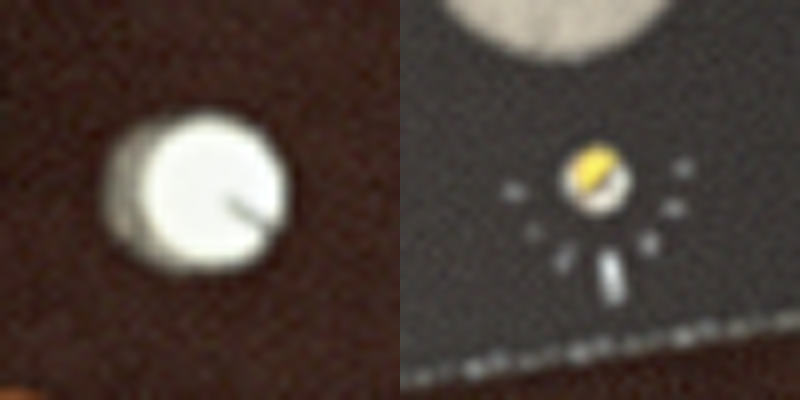

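The crop confirms the silver knob at (372,224), with its pointer toward lower right (about -123° in the world). The shaft is near (565,49), with its flat facing lower right of the bar and the bar below it. Next I hover over the knob.

```bash
python3 -m crank '[[[0.75,-0.21,0.25,0,0,0,62],[0.75,-0.21,0.25,0,0,0,62],[0.75,-0.21,0.25,0,0,0,62],[0.75,-0.21,0.25,0,0,0,62],[0.75,-0.21,0.25,0,0,0,62],[0.75,-0.21,0.25,0,0,0,62],[0.75,-0.21,0.25,0,0,0,62],[0.75,-0.21,0.25,0,0,0,62]]]' 80
python3 -m crank '[[[0.85,-0.23,0.25,0,0,0,62],[0.85,-0.23,0.25,0,0,0,62],[0.85,-0.23,0.25,0,0,0,62],[0.85,-0.23,0.25,0,0,0,62],[0.85,-0.23,0.25,0,0,0,62],[0.85,-0.23,0.25,0,0,0,62],[0.84,-0.22,0.5,0,0,0,62],[0,0,0,0,0,0,62]]]'
cat > knob.py <<'E'
from h import *
import sys
s=sense();w=capture('wrist');cv2.imwrite(f'pics/{sys.argv[1]}.png',w)
print(s['time_s'],np.round(s['eef_pos'],1),np.round(s['ee_rot'],3),round(s['grip_width'],3),s['grip_force'],np.round(s['force'],1),'j6',s['joints'][5])
E
python3 knob.py w1
```

```text
time_s: 0.9
eef_pos: [337.7, -376.2, 180.8]
ee_rot: [-0.0, 0.977, 0.213, -0.0]
force: [0.6, 0.7, -0.6]
grip_width: 0.727
grip_force: 0.0
time_s: 1.7
eef_pos: [456.2, -276.8, 129.6]
ee_rot: [-0.001, 0.977, 0.214, -0.001]
force: [0.1, -0.0, -0.3]
grip_width: 0.725
grip_force: 0.0
1.7 [ 456.2 -276.8  129.6] [-0.001  0.977  0.214 -0.001] 0.725 0.0 [ 0.1 -0.  -0.3] j6 0.3741829493376041
```

View pics/w1.png

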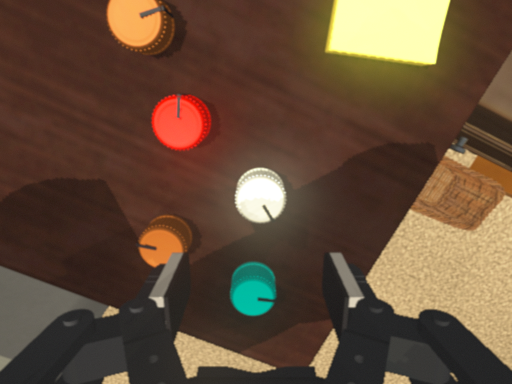

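The silver knob's top is at about (260,197), with the pointer from (264,206) to (272,220). The fingers are at the bottom of the picture.

```bash
python3 - <<'E'
from h import *
s=sense();w=cv2.imread('pics/w1.png')
m=((w.min(2)>150)&(np.indices(w.shape[:2])[0]>150)&(np.indices(w.shape[:2])[0]<235)&(abs(np.indices(w.shape[:2])[1]-260)<40)).astype(np.uint8)
m=cv2.morphologyEx(m,cv2.MORPH_CLOSE,np.ones((7,7)))
c=max(cv2.findContours(m,0,1)[0],key=cv2.contourArea);e=cv2.fitEllipse(c);print(e,cv2.boundingRect(c))
# dark pointer pixels
y,x=np.where((w.max(2)<110)[180:230,240:286]);x+=240;y+=180
k=(np.hypot(x-260,y-197)<22);print(np.c_[x,y][k].T)
P=[onz('wrist',p,30,s) for p in((260,197),(264,206),(272,220))];print(np.round(P,1))
L=onz('wrist',(235,197),30,s);Rr=onz('wrist',(286,197),30,s);print('diam',np.linalg.norm(L-Rr))
v=P[2]-P[1];print('ang',np.degrees(np.arctan2(v[1],v[0])));v=P[2]-P[0];print('ang',np.degrees(np.arctan2(v[1],v[0])))
print('tool offset',T_tool(s)[:3,:3].T@(P[0]-s['eef_pos']))
E
```

```text
((259.6195068359375, 194.78648376464844), (49.1815185546875, 53.47527313232422), 176.754638671875) (235, 168, 51, 54)
[[264 264 265 265 266 267 267 268 268 269 270]
 [206 207 208 209 210 211 212 213 214 215 216]]
[[ 458.1 -280.3   30. ]
 [ 452.7 -286.2   30. ]
 [ 444.8 -296.9   30. ]]
diam 39.27103505633752
ang -126.66817780582055
ang -128.7490660392475
tool offset [  1.28582114   3.318332   100.48415631]
```

```bash
python3 -m crank '[[[0.01,0.07,0.3,0,0,0,62],[0.02,0.07,0.8,0,0,0,62],[0,0,0.8,0,0,0,62],[0,0,0.8,0,0,0,62],[0,0,0.8,0,0,0,62],[0,0,0.8,0,0,0,62],[0,0,0.55,0,0,0,62],[0,0,0.18,0,0,0,62]]]' 80
python3 -m crank '[[[0,0,0,0,0,0,62],[0,0,0,0,0,0,35],[0,0,0,0,0,0,35],[0,0,0,0,0,0,35],[0,0,0,0,0,0,35],[0,0,0,0,0,0,35],[0,0,0,0,0,0,35],[0,0,0,0,0,0,35]]]'
```

```text
time_s: 2.55
eef_pos: [457.0, -281.9, 4.4]
ee_rot: [-0.001, 0.977, 0.212, -0.001]
force: [0.0, 0.2, 0.1]
grip_width: 0.731
grip_force: 0.0
time_s: 3.35
eef_pos: [458.2, -282.2, 6.9]
ee_rot: [0.001, 0.977, 0.213, 0.001]
force: [-2.1, 0.4, 5.8]
grip_width: 0.443
grip_force: 80.2
```

```bash
python3 -m crank '[[[0,0,-0.6,0,0,0,35],[0,0,-1,0,0,0,35],[0,0,-1,0,0,0,35],[0.3,-0.45,-0.5,0,0,0,35],[0.6,-0.85,-0.1,0,0,0,35],[0.6,-0.85,-0.1,0,0,0,35],[0.6,-0.85,-0.1,0,0,0,35],[0.6,-0.85,-0.1,0,0,0,35]]]'
python3 -m crank '[[[0.6,-0.85,-0.1,0,0,0,35],[0.6,-0.85,-0.1,0,0,0,35],[0.6,-0.85,-0.1,0,0,0,35],[0.6,-0.85,-0.1,0,0,0,35],[0.6,-0.85,-0.1,0,0,0,35],[0.6,-0.85,-0.1,0,0,0,35],[0.6,-0.85,0,0,0,0,35],[0.3,-0.43,0,0,0,0,35]]]'
python3 -m crank '[[[0,0,0,0,0,0,35],[0,0,0,0,0,0,35],[0,0,0,0,0,0,35],[0,0,0,0,0,0,35],[0,0,0,0,0,0,35],[0,0,0,0,0,0,35],[0,0,0,0,0,0,35],[0,0,0,0,0,0,35]]]'
python3 knob.py w2
```

```text
time_s: 4.15
eef_pos: [479.1, -164.1, 93.1]
ee_rot: [-0.0, 0.977, 0.213, -0.0]
force: [0.6, 1.1, -0.0]
grip_width: 0.437
grip_force: 80.2
time_s: 4.95
eef_pos: [514.8, 28.2, 108.0]
ee_rot: [-0.0, 0.977, 0.214, -0.0]
force: [-0.8, -0.0, -0.4]
grip_width: 0.442
grip_force: 80.2
time_s: 5.75
eef_pos: [515.2, 25.7, 108.0]
ee_rot: [-0.0, 0.977, 0.213, -0.0]
force: [-0.4, 0.2, -0.5]
grip_width: 0.439
grip_force: 80.2
5.75 [515.2  25.7 108. ] [-0.     0.977  0.213 -0.   ] 0.439 80.22077330704892 [-0.4  0.2 -0.5] j6 0.9645227578765156
```

View pics/w2.png

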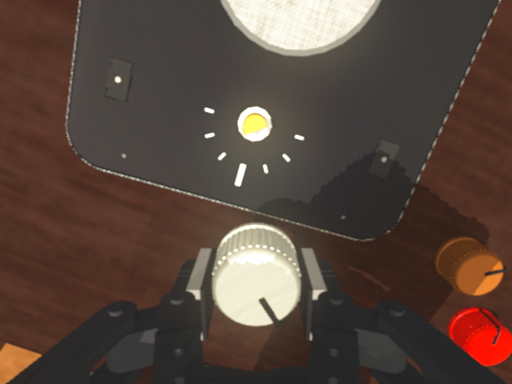

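The held knob's top is at about (256,285) with its pointer from (263,299) to (274,322). The shaft is at (255,124), the bar at (240,175), and the speaker's front edge runs below them. I'll enlarge the shaft and knob.

```bash
python3 - <<'E'
from h import *
w=cv2.imread('pics/w2.png')
c1=cv2.resize(w[100:150,230:280],(400,400),interpolation=cv2.INTER_CUBIC)
c2=cv2.resize(w[220:340,196:316],(400,400),interpolation=cv2.INTER_CUBIC)
cv2.imwrite('pics/crop2.png',np.hstack([c1,c2]))
y,x=np.where((w.max(2)<110)[285:328,250:285]);x+=250;y+=285
k=np.hypot(x-256,y-285)<41;print(np.c_[x,y][k][::3].T)
# yellow
hsv=cv2.cvtColor(w,cv2.COLOR_BGR2HSV)
for nm,m in(('yellow',(hsv[...,1]>90)),('bright',w.max(2)>180)):
    m=m.copy();m[:100]=0;m[148:]=0;m[:,:232]=0;m[:,278:]=0
    m=m.astype(np.uint8);cs=sorted(cv2.findContours(m,0,1)[0],key=cv2.contourArea)[-1]
    print(nm,cv2.contourArea(cs),cv2.boundingRect(cs),cv2.fitEllipse(cs))
m=(w.min(2)>150).astype(np.uint8);m[:160]=0;m[190:]=0;m[:,:230]=0;m[:,250:]=0
c=max(cv2.findContours(m,0,1)[0],key=cv2.contourArea);print('bar',cv2.fitLine(c,2,0,.01,.01).ravel(),cv2.boundingRect(c))
E
```

```text
[[261 260 263 261 264 262 265 263 266 264 267 265 263 266 264 267 265 268
  266 269 267 270 268 271 268 271 269 272 270 273 271 274 272 271 274 272
  275 273 276 275 273]
 [299 300 300 301 301 302 302 303 303 304 304 305 306 306 307 307 308 308
  309 309 310 310 311 311 312 312 313 313 314 314 315 315 316 317 317 318
  318 319 319 320 321]]
yellow 331.0 (243, 113, 24, 22) ((253.638671875, 122.96661376953125), (17.93923568725586, 25.362937927246094), 63.22724151611328)
bright 882.0 (238, 106, 34, 36) ((254.3159637451172, 123.5048828125), (33.03423309326172, 34.06721496582031), 178.18727111816406)
bar [  0.27599743  -0.9611584  239.88461    174.46153   ] (235, 163, 11, 23)
```

View pics/crop2.png

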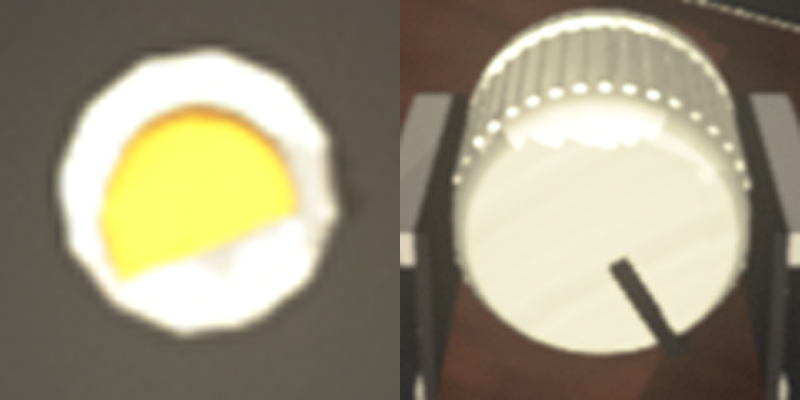

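```bash
cat > fit.py <<'E'
from h import *
from scipy.optimize import least_squares
s=sense();w=cv2.imread('pics/w2.png');T=T_tool(s)
# knob top in world, circle r=20, matched to silhouette extremes
a=np.linspace(0,2*np.pi,361)
def res(p):
    q=np.array([proj('wrist',np.array([p[0]+20*np.cos(t),p[1]+20*np.sin(t),p[2]]),s) for t in a[::6]])
    return [q[:,0].min()-212.5,q[:,0].max()-301,q[:,1].max()-326]
p=least_squares(res,np.append(s['eef_pos'][:2],s['eef_pos'][2]+25)).x
print('knob top world',p.round(1),'tool',(T[:3,:3].T@(p-s['eef_pos'])).round(2))
g=lambda uv,z:onz('wrist',uv,z,s)
ang=lambda v:np.degrees(np.arctan2(v[1],v[0])).round(1)
A,B=g((262,300.5),p[2]),g((274,319),p[2]);print('pointer',ang(B-A),'from centre',ang(B-p),np.hypot(*(B-p)[:2]))
# shaft: arc of yellow contour on z=68
hsv=cv2.cvtColor(w,cv2.COLOR_BGR2HSV);m=(hsv[...,1]>90);m[:100]=0;m[148:]=0;m[:,:232]=0;m[:,278:]=0
c=max(cv2.findContours(m.astype(np.uint8),0,1)[0],key=cv2.contourArea)[:,0].astype(float)
P=np.array([g(q,68) for q in c])[:,:2]
f1,f2=g((245,135),68),g((267.5,126.3),68)
n=np.array([-(f2-f1)[1],(f2-f1)[0]]);n/=np.hypot(*n);
if n[0]>0:n=-n
arc=P[(P-f1[:2])@n<-2.5]
sol=least_squares(lambda x:np.hypot(*(arc-x[:2]).T)-x[2],[*P.mean(0),7]).x
print('shaft',sol.round(2),'flat dist',((f1[:2]-sol[:2])@n).round(2),'flat ang',ang(n),len(arc))
b=least_squares(lambda x:0,[0]) if 0 else None
cc=g((254.9,124),48);print('collar',cc.round(1))
m=(w.min(2)>150).astype(np.uint8);m[:160]=0;m[190:]=0;m[:,:230]=0;m[:,250:]=0
mo=cv2.moments(m,True);bc=g((mo['m10']/mo['m00'],mo['m01']/mo['m00']),48)
u1,u2=g((243.2,163),48),g((236.8,185.3),48)
print('bar',bc.round(1),'dist',np.hypot(*(bc[:2]-sol[:2])),'ang',ang(bc[:2]-sol[:2]),ang(u2-u1),np.hypot(*(u2-u1)[:2]))
d=np.append(sol[:2],0)-np.append(p[:2],0);print('delta tool',(T[:3,:3].T@d).round(2))
E
python3 fit.py
```

```text
knob top world [509.8  22.6 120.9] tool [ -6.2    0.62 -12.91]
pointer -126.2 from centre -128.8 17.97712511005199
shaft [570.67  51.67   6.32] flat dist 2.95 flat ang -134.6 35
collar [569.7  51.1  48. ]
bar [537.6  46.8  48. ] dist 33.38266677244687 ang -171.7 -171.9 14.993589685479552
delta tool [67.48 -1.11 -0.  ]
```

```bash
python3 -m crank '[[[0.6,-0.01,0,0,0,0,35],[0.6,-0.01,0,0,0,0,35],[0.6,-0.01,0,0,0,0,35],[0.6,-0.02,0,0,0,0,35],[0,0,0.3,0,0,0.3,35],[0,0,0.4,0,0,0.57,35],[0,0,0.3,0,0,0,35],[0,0,0.1,0,0,0,35]]]'
python3 -m crank '[[[0,0,0,0,0,0,35],[0,0,0.04,0,0,0,35],[0,0,0.04,0,0,0,35],[0,0,0.04,0,0,0,35],[0,0,0.04,0,0,0,35],[0,0,0.04,0,0,0,35],[0,0,0.04,0,0,0,35],[0,0,0,0,0,0,35]]]'
```

```text
time_s: 6.6
eef_pos: [568.8, 51.9, 79.7]
ee_rot: [-0.0, 0.988, 0.154, -0.001]
force: [0.5, 0.6, 0.4]
grip_width: 0.443
grip_force: 80.2
time_s: 7.4
eef_pos: [569.1, 51.9, 74.4]
ee_rot: [-0.0, 0.988, 0.153, -0.0]
force: [-0.1, 0.2, -1.0]
grip_width: 0.442
grip_force: 80.2
```

```bash
python3 -m crank '[[[0,0,0.04,0,0,0,35],[0,0,0.04,0,0,0,35],[0,0,0.04,0,0,0,35],[0,0,0.04,0,0,0,35],[0,0,0.04,0,0,0,35],[0,0,0,0,0,0,35],[0,0,0,0,0,0,35],[0,0,0,0,0,0,35]]]'
```

```text
time_s: 8.2
eef_pos: [569.8, 51.8, 69.8]
ee_rot: [0.0, 0.988, 0.153, 0.001]
force: [6.5, -0.1, 0.2]
grip_width: 0.439
grip_force: 80.2
```

```bash
python3 -m crank '[[[0.03,0.01,0,0,0,0,35],[0,0,0,0,0,0,35],[0,0,0.03,0,0,0,35],[0,0,0.03,0,0,0,35],[0,0,0.03,0,0,0,35],[0,0,0.03,0,0,0,35],[0,0,0,0,0,0,35],[0,0,0,0,0,0,35]]]'
```

```text
time_s: 9.0
eef_pos: [570.0, 51.8, 66.4]
ee_rot: [-0.0, 0.988, 0.153, -0.0]
force: [3.6, 0.5, 0.4]
grip_width: 0.442
grip_force: 80.2
```

```bash
python3 -m crank '[[[0.02,0.01,0,0,0,0,35],[0,0,0.04,0,0,0,35],[0,0,0.04,0,0,0,35],[0,0,0.04,0,0,0,35],[0,0,0.04,0,0,0,35],[0,0,0.04,0,0,0,35],[0,0,0,0,0,0,35],[0,0,0,0,0,0,35]]]'
```

```text
time_s: 9.8
eef_pos: [570.3, 51.8, 61.4]
ee_rot: [-0.0, 0.988, 0.153, -0.0]
force: [-0.3, -0.1, -1.5]
grip_width: 0.442
grip_force: 80.2
```

```bash
python3 -m crank '[[[0,0,0.02,0,0,0.5,35],[0,0,0,0,0,0.8,35],[0,0,0,0,0,0.8,35],[0,0,0,0,0,0.8,35],[0,0,0,0,0,0.8,35],[0,0,0,0,0,0.7,35],[0,0,0,0,0,0.25,35],[0,0,0,0,0,0,35]]]'
python3 -m crank '[[[0,0,0.03,0,0,0,35],[0,0,0.03,0,0,0,35],[0,0,0.03,0,0,0,35],[0,0,0,0,0,0,35],[0,0,0,0,0,0,35],[0,0,0,0,0,0,35],[0,0,0,0,0,0,35],[0,0,0,0,0,0,35]]]'
python3 knob.py w3
```

```text
time_s: 10.6
eef_pos: [570.2, 51.5, 60.9]
ee_rot: [0.0, 0.985, -0.17, -0.0]
force: [-1.4, -1.7, -0.8]
grip_width: 0.439
grip_force: 80.2
time_s: 11.4
eef_pos: [570.4, 51.5, 59.1]
ee_rot: [0.0, 0.985, -0.17, -0.0]
force: [-4.8, -2.6, 5.2]
grip_width: 0.445
grip_force: 80.5
11.4 [570.4  51.5  59.1] [ 0.     0.985 -0.17  -0.   ] 0.445 80.5053213943667 [-4.8 -2.6  5.2] j6 1.798254269565083
```

View pics/w3.png

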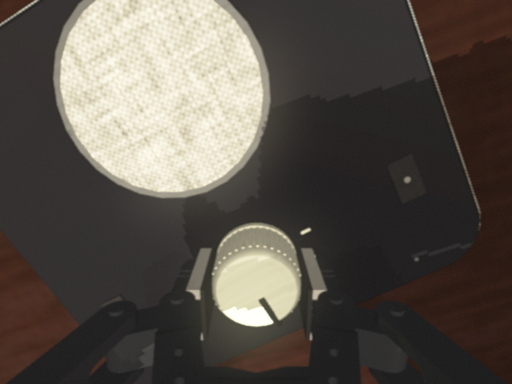

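The pointer is unchanged in the grip, at (263,299) to (274,321), so it now stands at -171.7°, in line with the bar. The spring has begun to resist, so I press on.

```bash
python3 -m crank '[[[-0.015,0.02,0,0,0,0,35],[0,0,0.03,0,0,0,35],[0,0,0.03,0,0,0,35],[0,0,0.03,0,0,0,35],[0,0,0.03,0,0,0,35],[0,0,0,0,0,0,35],[0,0,0,0,0,0,35],[0,0,0,0,0,0,35]]]' 110
python3 -m crank '[[[0,0,0.03,0,0,0,35],[0,0,0.03,0,0,0,35],[0,0,0,0,0,0,35],[0,0,0,0,0,0,35],[0,0,0,0,0,0,35],[0,0,0,0,0,0,35],[0,0,0,0,0,0,35],[0,0,0,0,0,0,35]]]'
```

```text
time_s: 12.25
eef_pos: [570.4, 51.4, 56.9]
ee_rot: [-0.0, 0.985, -0.17, 0.001]
force: [-4.7, -2.1, 10.4]
grip_width: 0.433
grip_force: 107.1
time_s: 13.05
eef_pos: [570.5, 51.5, 56.6]
ee_rot: [-0.0, 0.985, -0.17, 0.001]
force: [-9.4, -1.2, 22.0]
grip_width: 0.434
grip_force: 108.4
```

```bash
python3 -m crank '[[[-0.02,0.01,0,0,0,0,35],[0,0,0,0,0,0,35],[0,0,0,0,0,0,35],[0,0,0,0,0,0,35],[0,0,0,0,0,0,35],[0,0,0,0,0,0,35],[0,0,0,0,0,0,35],[0,0,0,0,0,0,35]]]'
python3 knob.py w4; python3 - <<'E'
from h import *
a=cv2.imread('pics/w3.png')[220:330,205:308];b=cv2.imread('pics/w4.png')[220:330,205:308]
print('mean diff',np.abs(a.astype(int)-b).mean())
cv2.imwrite('pics/cmp.png',cv2.resize(np.hstack([a,b]),None,fx=3.5,fy=3.5,interpolation=2))
E
```

```text
time_s: 13.85
eef_pos: [570.5, 51.5, 56.7]
ee_rot: [-0.0, 0.985, -0.17, 0.002]
force: [-6.5, -0.8, 19.3]
grip_width: 0.433
grip_force: 108.3
13.85 [570.5  51.5  56.7] [-0.     0.985 -0.17   0.002] 0.433 108.29938793909605 [-6.5 -0.8 19.3] j6 1.79732324417636
mean diff 2.7723742277140335
```

View pics/cmp.png

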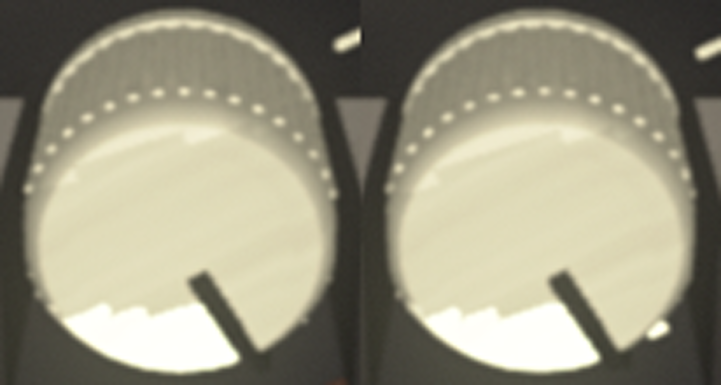

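The knob sits in the grip exactly as before, so nothing slipped. A white mark has appeared beside the rim at about pixel (289,314). I'll check which print it is before handing in.

```bash
python3 - <<'E'
from h import *
s=sense();ang=lambda v:np.degrees(np.arctan2(v[1],v[0]))
c=np.array([570,51.5]);p=onz('wrist',(289.3,313.7),48,s);v=p[:2]-c
print(p,np.hypot(*v),ang(v)-(-171.7))
print('bar mid should be at',proj('wrist',np.array([537.6,46.8,48]),s))
zt=s['eef_pos'][2]+23;A,B=onz('wrist',(262,300.5),zt,s),onz('wrist',(274,319),zt,s);print('pointer vs bar deg',ang(B-A)+171.7)
E
```

```text
[531.01521516  45.90938042  48.        ] 39.38360669462984 -0.13912853508165313
bar mid should be at [283.95371164 304.37088533]
pointer vs bar deg 1.4758609502400475
```

The mark is the outer end of the long bar, 39 mm from the axis and in line with it. The pointer is within about 1.5° of the bar.

```bash
python3 -c "
from rig import *
print(finish_job())"
```

```text
the job is handed in; nothing more can be done
None
```

The job is handed in at about 14 s of the 42 s allowed: the knob is on the shaft with the flats matched, its pointer within about 1.5° of the long bar, pressed in against the stop and still held. I never touched the other things on the desk; the hand-in returned no verdict.

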